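Lever open the air sampling pump and hold its handle at the stroke mark

ROBOT

A 6-joint arm with a two-finger parallel gripper is mounted at the origin on a cart in front of the work surface, level with it; the furniture and walls round the work are solid. World frame = base frame: x ahead of the robot, y to its left, z up, the work surface at z = 0. Lengths are in mm, angles in degrees, forces in N, time in s.
With the tool pointing down it reaches from about 275 to 1000 mm from the base axis. Payload 8.4 kg.
Tool frame: the origin (TCP) lies midway between the tips of the shut fingers; the grasp point (between the pads) lies arm.pinch_z behind it (arm.pinch_z is the distance from the TCP to the grasp point, in mm); z points along the fingers, y is the line along which they close (so a half turn about z gives the same grasp; the last joint's range is limited). The gripper opens to 85 mm and grips with 20 to 120 N. Pads are 22 mm wide; open, the fingers measure 114 mm over their backs; the gripper's body (76 mm by 85 mm) begins 54 mm behind the grasp point. The pads swing forward as they close: fully open they stand 13 mm farther back than shut.
Start: joints at [63.633, 20.225, 93.587, -0, 66.188, -0.138], TCP at [276.234, 560.645, 231.281] pointing down, gripper open.
Joint ranges: [-150.9, 150.9], [-52.94, 120.26], [3.33, 152.33], [-74.26, 254.26], [0, 154.13], [-172.89, 172.89]. Speed limits (degrees/s): [127.2, 127.2, 159.86, 180, 180, 180].

INTERFACE

Orientations are given as a 3x3 rotation matrix whose columns are the frame's x, y, z axes.
In Python, from rig import sensors, viewer, arm gives the robot as it stands. The module is installed in compiled form; this text tells all that it offers.
- The arm moves only by the tool move_arm, never from a script. Its argument "targets" is a list of rows, each a list of 7 numbers: the shift along the world's x, y, z in m, then the turn, a rotation vector about the world's x, y, z in rad, then the closure in counts, from 0 (fully open) to 255 (shut). In form: [[dx, dy, dz, wx, wy, wz, claw], ...]. A call has 1 to 10 rows; each row is the pose to reach, as a shift and turn from the pose commanded when the call began; what a row does not reach only later rows make up. A row lasts 1/12 s, in which the tool goes at most 41.7 mm and 7.16 degrees, less where a joint would pass 70% of its speed; a pose out of reach is approached as far as the arm can. A call with a gripper value outside its range is refused whole. The fingers move at their own pace and stop on an object; the grip force is fixed at half the most. Time passes only in rows, so rows that repeat a pose let the fingers close. It gives the time, the measured TCP pose, the force, the opening and the grip force at its end, in the units of the state.
- sensors.observe(): the state, without advancing time (a new reading comes with each control period).
- viewer.read_camera(name): name is "scene" or "top" or "wrist"; returns the picture (420x560x3 uint8, blue, green, red); there is no depth.
- viewer.get_calibration(name): a dict with "intrinsics" (3x3 intrinsics, pixels), "distortion" ([k1, k2, p1, p2, k3] as OpenCV has them; the pictures are not rectified), "R" (3x3) and "t" (3): a world point X has camera coordinates R X + t; the wrist camera has in their place "hand_eye" (4x4, takes a point from camera to tool coordinates, whose origin is the TCP and whose axes are the flange's). Camera axes: x right, y down, z forward; pixel columns grow to the right and rows downward; lengths in mm; the calibration is good to about 2 mm. A picture is of the moment at which its call begins: read the wrist's pose just before it. get_calibration takes no time and is no camera call.
- arm.hand_in(): hands the job in; it is judged then, once.
The state is a dict: "time_s": time; "joint_pos": joint angles; "qvel": joint speeds; "joint_efforts": joint torques, N m; "tcp_pos": TCP position; "ee_rot": TCP orientation; "wrist_force": force on the tool from outside, world axes, zero at the start; "torque": the same for the moment, N m; "grip_width": opening from 0.0 (shut) to 1.0 (fully open); "finger_force": force on a finger pad.
Only numpy, scipy, OpenCV 4.12 (cv2) and the standard library are available. Lean on these libraries where they do the work, as an engineer would, in place of code of your own. Each camera call takes 0.05 s, during which the arm holds its last target. There are 200 camera calls.

TASK

Take an air sample with the hand pump in the grey case: lever up its cover at the notch in the middle of its front with the flat-blade opener, without lifting the cover with the gripper, swing it back past upright so that it stays open, and lay the opener down flat on the table. Then pull the sprung pump handle straight up until its crossbar is level with the pointer of the clip on the gauge post, and finish while still gripping the handle and holding it there; leave the clip and the other things on the table where they are.

Things in the scene. Friction and masses are not known exactly. Their poses are not given: they have to be found in the camera images.
- case: Fixed grey metal pump case, 130 x 130 mm, 85 mm high (89 with the cover shut), on a 150 x 150 x 6 mm foot plate. Origin: centre of its underside, on the table; z up, -x its front (notch side, roughly towards the robot), +y its left. Walls 6 mm; the open well inside is 118 x 118 mm, its deck 42 mm above the table. A small inlet port juts 22 mm from the right wall, 30 mm up.
- notch (a point): Middle of the pry notch at the top of the case's front wall, on the outer face (x = -65, y = 0, z = 81 mm in the case's frame). The notch is 50 mm wide and 8 mm high (77 to 85 mm above the table): the shut cover's underside is its ceiling. Axes as the case.
- cover: Flat aluminium plate, 132 (x) x 130 x 4 mm, hinged at the case's top rear edge, 2 mm over the front wall. Origin: on the hinge axis (x = 65, z = 87 mm in the case's frame), mid-thickness; plate along its own -x; axes as the case when shut. Opens by turning about +y, front edge up, 0 to 2.0 rad = tilt of its z axis. Stiff hinge (0.14 N m, about 2 N at the edge): stays at any angle.
- cover_edge (a point): Middle of the cover's free front edge, underside (own x = -132, z = -2 mm).
- pump_handle: Black crossbar, 16 (x) x 40 (y) x 18 mm high, on a 10 mm rod; origin at the bar's centre, axes as the case. At rest in the well at x = -5, y = 0, z = 70 mm in the case's frame (6 mm under the shut cover, 19 mm above the deck). Slides straight up, at most 56 mm; a spring pulls it down with 5 N at rest, 13 N at 50 mm: it drops back when let go.
- grip (a point): Centre of the pump handle's crossbar (same point as its origin).
- mark (a point): Tip of the thin steel pointer of the black clip (16 x 16 x 12 mm) on the gauge post; it points inward, at x = 20, y = 69 mm in the case's frame, 95 to 117 mm above the table. The handle is at the mark when the crossbar's centre is as high as this point. The clip is held by friction and must not be moved.
- post_top (a point): Top of the fixed gauge post, 8 mm thick, outside the case's left wall at x = 20, y = 88 mm in the case's frame, 146 mm above the table.
- opener: Loose flat-blade opener, 90 g, 185 mm long, lying on the table. Wooden handle 90 (x) x 18 (y) x 22 mm; a steel blade 18 mm wide and 3 mm thick goes on along its +x, at half the handle's height, reaching 95 mm past the handle. Origin: middle of the handle's underside; z up when it lies.
- blade_tip (a point): Middle of the end of the opener's blade (own x = +140, z = 11 mm). Axes as the opener.
- gas_meter: Yellow gas meter, 112 x 62 x 32 mm, lying on the table; bystander.
- flashlight: Black torch, 29 x 114 x 29 mm, lying; bystander.
- sample_tin: Round grey tin, 61 mm across, 36 mm high; bystander.
- tape_roll: Roll of marking tape, 92 mm across, 30 mm high, lying flat; bystander.
- radio: Handheld radio lying on its back, 247 x 60 x 37 mm with the aerial; bystander.
- swab_tube_0: Swab tube, 14 mm thick, 103 mm long, lying; bystander.
- specimen_cup_0: Specimen cup with a screw lid, 58 mm across, 56 mm high; bystander.

How it is judged (in metres and radians):
On the way, in this order (a step that is already met when the one before it is completed fails the run):
1. the opener's blade levers the cover up by more than 0.2 rad, the fingers not touching the cover (angle between cover's own z axis and vertical above 0.2 rad and contact force between opener and cover above 0.2 N and contact force between the fingers and cover below 0.2 N), for 0.1 s.
2. the cover is swung back past upright (more than 1.6 rad) (angle between cover's own z axis and vertical above 1.6 rad), for 0.2 s.
3. the gripped handle is held level with the pointer for a second (within 6 mm) (z of grip in the frame of mark between -0.006 and 0.006 m and contact force between the fingers and pump_handle above 2 N), for 1 s.
At the end, for the whole second after the job is handed in: The gripper holds the pump handle (contact over 2 N), still, its crossbar's centre within 6 mm of the pointer tip's height; the cover stands open past upright (over 1.6 rad); the opener lies flat and still on the table, touching neither the robot nor the handle (all of step 3 and linear speed of each of pump_handle, opener below 0.02 m/s and angle between cover's own z axis and vertical above 1.6 rad and contact force between opener and pump_handle below 0.05 N and contact force between each of the arm, the fingers and opener below 0.05 N and height (world z) of opener below 0.012 m and height (world z) of blade_tip between 0 and 0.03 m); the arm keeps its last pose, push and grip.
It fails at once if the gripper lifts the cover in place of the blade (contact force between the fingers and cover above 2 N and angle between cover's own z axis and vertical between 0.05 and 1.2 rad).
It fails at once if the clip on the gauge post is moved by more than 4 mm (distance of mark from where it was at the start of the episode above 0.004 m).
It fails at once if one of the bystanders is moved by more than 30 mm (distance of any of gas_meter, flashlight, sample_tin, tape_roll, radio, swab_tube_0, specimen_cup_0 from where it was at the start of the episode above 0.03 m).
It also fails if it takes over 67 s, if anything falls off the work surface, if the arm or the gripper's body presses on something with over 40 N, if the wrist force passes 120 N, or if a joint passes its speed limit or range.

## Working session

There is one attempt and no reset: what is moved stays moved. The work goes in short steps, Python scripts to look and compute and a tool call to move; the robot and the scene stay as the last step left them, time stands still between calls to the robot, and variables do not carry over. Pictures are saved under pics/ and viewed, at most 10 in all, crops included, and the job is handed in when it is done.

Besides the shell and the picture viewer there is one more tool, called after ">>>" as name(argument=value, ...), one argument or row to a line, values as JSON. move_arm: Moves the arm, as the interface text tells. Its arguments: {"type":"object","properties":{"targets":{"type":"array","items":{"type":"array","items":{"type":"number"}}}},"required":["targets"]}

```bash
mkdir -p pics; python3 - <<'E'
from rig import sensors, viewer, arm
import cv2,numpy as np
s=sensors.observe();print(s['time_s'],s['tcp_pos'],np.round(s['ee_rot'],3).tolist(),s['grip_width'],arm.pinch_z)
for n in('scene','top'):
    im=viewer.read_camera(n);cv2.imwrite(f'pics/{n}0.png',im)
    c=viewer.get_calibration(n);print(n,{k:np.round(v,3).tolist() for k,v in c.items()})
print(np.round(viewer.get_calibration('wrist')['hand_eye'],3).tolist())
E
```

```text
0.0 [275.99866764 560.19671604 230.54943241] [[-0.897, 0.442, -0.001], [0.442, 0.897, -0.001], [0.0, -0.001, -1.0]] 0.9998477142346657 18.700000000000003
scene {'intrinsics': [[383.429, 0.0, 283.984], [0.0, 383.429, 207.976], [0.0, 0.0, 1.0]], 'distortion': [-0.003, 0.0, 0.0, 0.0, 0.0], 'R': [[0.861, -0.508, -0.012], [-0.239, -0.384, -0.892], [0.449, 0.771, -0.452]], 't': [-484.103, 256.276, 961.038]}
top {'intrinsics': [[513.421, 0.0, 273.826], [0.0, 513.421, 217.478], [0.0, 0.0, 1.0]], 'distortion': [-0.061, 0.0, 0.0, 0.0, 0.0], 'R': [[-0.022, -1.0, -0.02], [-0.999, 0.023, -0.049], [0.049, 0.019, -0.999]], 't': [86.946, 573.227, 1627.312]}
[[-0.001, -0.947, -0.322, 83.071], [1.0, -0.001, -0.0, -0.384], [-0.0, -0.322, 0.947, -142.986], [0.0, 0.0, 0.0, 1.0]]
```

View pics/scene0.png

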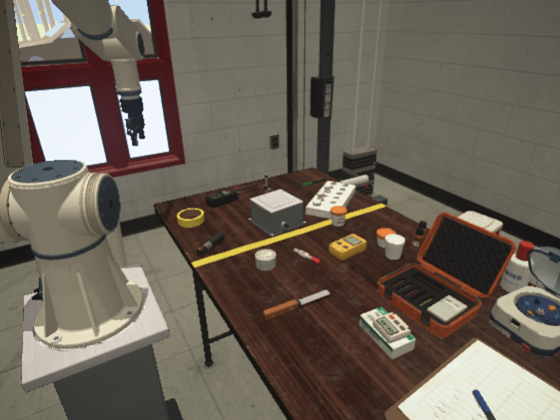

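View pics/top0.png

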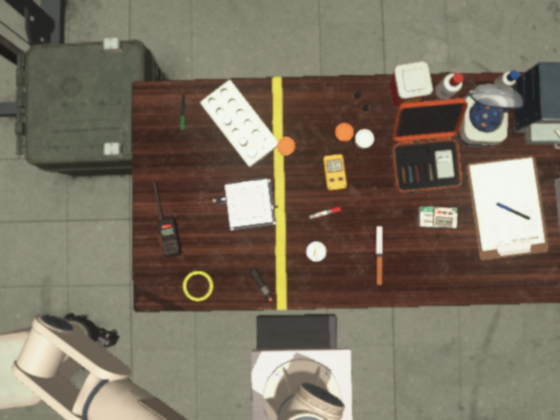

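The top view shows the case at about (249,204). The opener's blade runs from (380,228) to its handle end at (379,283). I'll enlarge both views.

```bash
cat > h.py <<'E'
import cv2,numpy as np
from rig import sensors, viewer, arm
def ray(n,uv,st=None):
    c=viewer.get_calibration(n);K=np.array(c['intrinsics']);d=np.array(c['distortion'])
    p=cv2.undistortPoints(np.array([[uv]],float),K,d)[0,0];v=np.array([p[0],p[1],1.])
    if n=='wrist':
        H=np.array(c['hand_eye']);R=np.array(st['ee_rot'])
        return R@H[:3,3]+np.array(st['tcp_pos']),R@H[:3,:3]@v
    R=np.array(c['R']);return -R.T@np.array(c['t']),R.T@v
def atz(r,z): o,v=r;return o+v*(z-o[2])/v[2]
def tri(*rs):
    A=0;b=0
    for o,v in rs:
        v=v/np.linalg.norm(v);P=np.eye(3)-np.outer(v,v);A=A+P;b=b+P@o
    x=np.linalg.solve(A,b);return x,[np.linalg.norm((np.eye(3)-np.outer(v,v)/(v@v))@(x-o)) for o,v in rs]
def proj(n,X,st=None):
    c=viewer.get_calibration(n);K=np.array(c['intrinsics']);d=np.array(c['distortion'])
    if n=='wrist':
        H=np.array(c['hand_eye']);R=np.array(st['ee_rot'])
        M=np.eye(4);M[:3,:3]=R;M[:3,3]=st['tcp_pos'];M=np.linalg.inv(M@H);R,t=M[:3,:3],M[:3,3]
    else: R,t=np.array(c['R']),np.array(c['t'])
    return cv2.projectPoints(np.array(X,float).reshape(-1,1,3),cv2.Rodrigues(R)[0],t,K,d)[0].reshape(-1,2)
def crop(im,u0,v0,w,h,f):
    o=cv2.resize(im[v0:v0+h,u0:u0+w],None,fx=f,fy=f,interpolation=cv2.INTER_CUBIC)
    for k in range(0,w,10): cv2.line(o,(k*f,0),(k*f,6 if k%50 else 14),(0,255,255),1)
    for k in range(0,h,10): cv2.line(o,(0,k*f),(6 if k%50 else 14,k*f),(0,255,255),1)
    return o
E
python3 - <<'E'
from h import *
t=cv2.imread('pics/top0.png');s=cv2.imread('pics/scene0.png')
a=np.hstack([crop(t,205,160,80,100,4),crop(t,340,210,80,100,4)])
b=np.hstack([crop(s,235,160,80,75,4),crop(s,255,280,80,50,4)[:200].copy() if 0 else crop(s,258,260,80,75,4)])
a=np.hstack([crop(t,205,160,80,70,5),crop(t,340,220,80,70,5)])[:300] if 0 else a
cv2.imwrite('pics/c1.png',a[:, :]);cv2.imwrite('pics/c2.png',b)
E
```

```text
(no output)
```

View pics/c1.png

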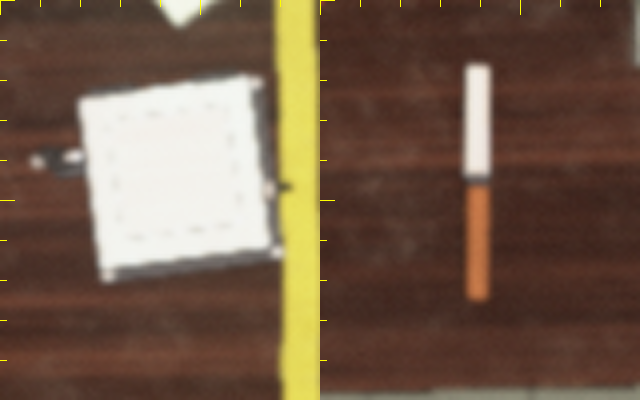

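View pics/c2.png

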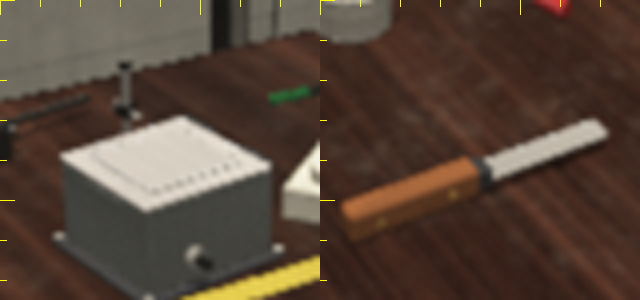

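```bash
python3 - <<'E'
from h import *
T={'RL':(225,184.5),'RR':(267.5,179.2),'FR':(273,222),'FL':(230.7,228),'post':(214.5,200),'tip':(379.5,226.2),'butt':(379.5,284.7)}
S={'RL':(280.7,189),'RR':(302.5,201),'FR':(272,212.7),'FL':(250.5,199.2),'post':(266,176),'tip':(328.2,291.8),'butt':(265,315.5)}
Z={'RL':89,'RR':89,'FR':89,'FL':89,'post':146,'tip':12,'butt':20}
C={}
for k in T:
    x,e=tri(ray('top',T[k]),ray('scene',S[k]));C[k]=atz(ray('top',T[k]),Z[k]);print(k,x.round(1),np.round(e,1),'atz',C[k].round(1),atz(ray('scene',S[k]),Z[k]).round(1))
c=sum(C[k] for k in('RL','RR','FR','FL'))/4;print(c)
for a,b in(('FL','RL'),('FR','RR'),('FR','FL'),('RR','RL')):
    d=C[b]-C[a];print(a,b,np.linalg.norm(d),np.degrees(np.arctan2(d[1],d[0])))
E
```

```text
RL [677.6 220.   88.2] [1.6 1.6] atz [676.1 220.6  89. ] [678.1 217.8  89. ]
RR [689.2  89.7  90.4] [0. 0.] atz [689.3  89.7  89. ] [690.7  92.   89. ]
FR [559.9  74.5  87.9] [2.5 2.5] atz [557.6  75.7  89. ] [561.2  71.6  89. ]
FL [545.5 204.1  87. ] [3.6 3.6] atz [542.2 205.4  89. ] [546.9 198.6  89. ]
post [628.8 244.7 141. ] [4.6 4.6] atz [624.3 246.1 146. ] [627.3 231.8 146. ]
tip [ 539.9 -263.1   11.7] [0.4 0.4] atz [ 539.6 -262.9   12. ] [ 540.  -263.6   12. ]
butt [ 355.4 -257.7   14.9] [1.9 1.9] atz [ 354.1 -255.9   20. ] [ 354.7 -263.5   20. ]
[616.30255085 147.85077307  89.        ]
FL RL 134.85727592730544 6.487886191901254
FR RR 132.43598397028066 6.083651121389633
FR FL 130.6252498354502 96.79636065880472
RR RL 131.56897613190534 95.7382633081191
```

Fits the given sizes: the case is at about (617,147) with yaw about 6.3°. The opener points along +x, with its butt at (355,-258) and tip at (540,-263). Next I'll look at the pointer and notch with the wrist camera from two places.

>>> move_arm(
  targets=[
    [0.244,-0.37,0,0,0,0.567,0],
    [0.244,-0.37,0,0,0,0.567,0],
    [0.244,-0.37,0,0,0,0.567,0],
    [0.244,-0.37,0,0,0,0.567,0],
    [0.244,-0.37,0,0,0,0.567,0],
    [0.244,-0.37,0,0,0,0.567,0],
    [0.244,-0.37,0,0,0,0.567,0],
    [0.244,-0.37,0,0,0,0.567,0],
    [0.244,-0.37,0,0,0,0.567,0],
    [0.244,-0.37,0,0,0,0.567,0],
  ],
)

```text
time_s: 0.93
tcp_pos: [503.0, 215.6, 231.2]
ee_rot: [[-0.994, -0.109, -0.0], [-0.109, 0.994, -0.0], [0.0, -0.0, -1.0]]
wrist_force: [0.7, 0.0, 0.5]
grip_width: 0.997
finger_force: 0.0
```

>>> move_arm(
  targets=[
    [0,0,0,0,0,0,0],
    [0,0,0,0,0,0,0],
    [0,0,0,0,0,0,0],
    [0,0,0,0,0,0,0],
  ],
)

```text
time_s: 1.27
tcp_pos: [501.8, 218.5, 231.1]
ee_rot: [[-0.994, -0.11, -0.001], [-0.11, 0.994, 0.0], [0.001, 0.0, -1.0]]
wrist_force: [0.1, -0.2, 1.2]
grip_width: 1.001
finger_force: 0.0
```

```bash
python3 - <<'E'
from h import *
import pickle
s=sensors.observe();im=viewer.read_camera('wrist');cv2.imwrite('pics/w1.png',im);pickle.dump(s,open('w1.pkl','wb'));print(s['time_s'],s['tcp_pos'],s['ee_rot'].round(3).tolist() if hasattr(s['ee_rot'],'round') else s['ee_rot'],np.abs(s['qvel']).max())
E
```

```text
1.2667 [501.77299438 218.45991515 231.0602294 ] [[-0.994, -0.11, -0.001], [-0.11, 0.994, 0.0], [0.001, 0.0, -1.0]] 0.7594736091436513
```

>>> move_arm(
  targets=[
    [-0.01,-0.1,0.05,0,0,0,0],
    [-0.01,-0.1,0.05,0,0,0,0],
    [-0.01,-0.1,0.05,0,0,0,0],
    [-0.01,-0.1,0.05,0,0,0,0],
    [-0.01,-0.1,0.05,0,0,0,0],
    [-0.01,-0.1,0.05,0,0,0,0],
  ],
)

```text
time_s: 1.82
tcp_pos: [492.2, 118.7, 281.1]
ee_rot: [[-0.994, -0.11, -0.0], [-0.11, 0.994, 0.0], [0.0, 0.0, -1.0]]
wrist_force: [0.4, 0.1, -0.1]
grip_width: 1.002
finger_force: 0.0
```

```bash
python3 - <<'E'
from h import *
import pickle
s=sensors.observe();im=viewer.read_camera('wrist');cv2.imwrite('pics/w2.png',im);pickle.dump(s,open('w2.pkl','wb'));print(s['time_s'],s['tcp_pos'],np.abs(s['qvel']).max())
a=cv2.imread('pics/w1.png');cv2.imwrite('pics/w12.png',cv2.resize(np.hstack([a,im]),(800,300),interpolation=cv2.INTER_AREA))
E
```

```text
1.8167 [492.15611121 118.72196971 281.0647329 ] 0.9063630271557713
```

View pics/w12.png

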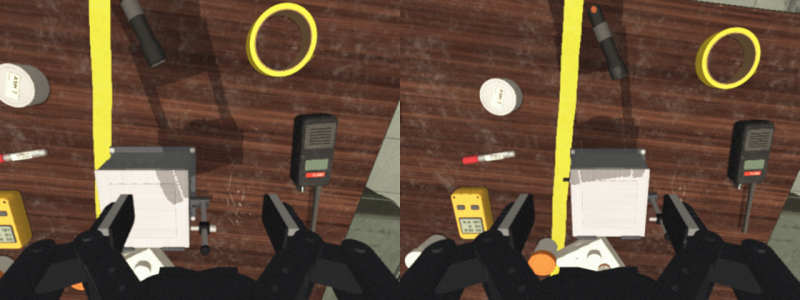

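w1/w2 show the notch edge, the cover and the clip: w1 about (287,300), w2 about (357,280). I'll enlarge these.

```bash
python3 - <<'E'
from h import *
a=cv2.imread('pics/w1.png');b=cv2.imread('pics/w2.png')
t=np.hstack([crop(a,255,260,65,50,6),crop(b,335,255,65,50,6)])
u=np.hstack([crop(a,130,195,130,90,3),crop(b,230,200,130,90,3)])
cv2.imwrite('pics/c3.png',np.vstack([t,u]))
E
```

```text
(no output)
```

View pics/c3.png

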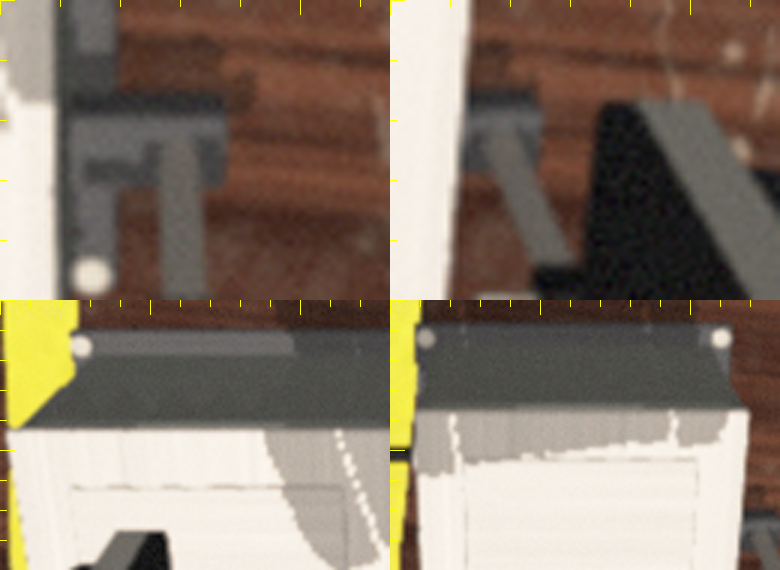

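```bash
python3 - <<'E'
from h import *
import pickle
s1,s2=[pickle.load(open(f,'rb')) for f in('w1.pkl','w2.pkl')]
r2a=ray('wrist',(238.7,236.7),s2);r2b=ray('wrist',(349.3,237),s2);r1a=ray('wrist',(132.7,238.3),s1)
print(tri(r1a,r2a));A=atz(r2a,89);B=atz(r2b,89);A1=atz(r1a,89)
print(A,A1,B,np.linalg.norm(B-A),np.degrees(np.arctan2(B[1]-A[1],B[0]-A[0]))-90)
# foot plate corner screws z~6
for uv in((242,212.7),(340.3,212.7)): print(atz(ray('wrist',uv,s2),6))
# post base
o=[617.5,147.6];
for yaw in (6.3,):
  c,si=np.cos(np.radians(yaw)),np.sin(np.radians(yaw))
  for p in((20,88,146),(20,69,106)):
    X=[o[0]+c*p[0]-si*p[1],o[1]+si*p[0]+c*p[1],p[2]];print(X,proj('wrist',X,s1),proj('scene',X),proj('wrist',X,s2))
E
```

```text
(array([560.18877226,  80.90620813,  88.67492407]), [np.float64(0.05598220460680765), np.float64(0.05598220460676662)])
[559.98174083  80.92934266  89.        ] [560.09006003  81.0484711   89.        ] [546.3764295  208.58397003  89.        ] 128.3776007954094 6.083565590067934
[560.01462837  75.95222572   6.        ]
[544.91944208 213.77678661   6.        ]
[np.float64(627.7225997330916), np.float64(237.26325030187672), 146] [[283.06073119 349.75877248]] [[265.37966209 175.48925467]] [[373.5093269 330.3939986]]
[np.float64(629.8075516438215), np.float64(218.37799214822832), 106] [[263.79395391 320.66215053]] [[268.78175959 187.52021937]] [[347.80586551 307.3963486 ]]
```

>>> move_arm(
  targets=[
    [-0.082,-0.377,-0.12,0,0,-0.14,0],
    [-0.082,-0.377,-0.12,0,0,-0.14,0],
    [-0.082,-0.377,-0.12,0,0,-0.14,0],
    [-0.082,-0.377,-0.12,0,0,-0.14,0],
    [-0.082,-0.377,-0.12,0,0,-0.14,0],
    [-0.082,-0.377,-0.12,0,0,-0.14,0],
    [-0.082,-0.377,-0.12,0,0,-0.14,0],
    [-0.082,-0.377,-0.12,0,0,-0.14,0],
    [-0.082,-0.377,-0.12,0,0,-0.14,0],
    [-0.082,-0.377,-0.12,0,0,-0.14,0],
  ],
)

```text
time_s: 2.7
tcp_pos: [409.9, -260.8, 159.5]
ee_rot: [[-1.0, 0.03, -0.001], [0.03, 1.0, 0.001], [0.001, 0.001, -1.0]]
wrist_force: [0.2, 0.1, -0.2]
grip_width: 1.002
finger_force: 0.0
```

>>> move_arm(
  targets=[
    [0,0,0,0,0,0,0],
    [0,0,0,0,0,0,0],
    [0,0,0,0,0,0,0],
    [0,0,0,0,0,0,0],
  ],
)

```text
time_s: 3.03
tcp_pos: [411.1, -258.0, 161.3]
ee_rot: [[-1.0, 0.029, -0.0], [0.029, 1.0, 0.0], [0.0, 0.0, -1.0]]
wrist_force: [0.0, 1.0, 0.6]
grip_width: 0.997
finger_force: 0.0
```

```bash
python3 - <<'E'
from h import *
import pickle
s=sensors.observe();im=viewer.read_camera('wrist');cv2.imwrite('pics/w3.png',im);pickle.dump(s,open('w3.pkl','wb'));print(s['time_s'],s['tcp_pos'],np.round(s['ee_rot'],4).tolist())
# orange handle mask and expected outline
hsv=cv2.cvtColor(im,cv2.COLOR_BGR2HSV)
m=cv2.inRange(hsv,(6,130,110),(16,255,255));n,l,st,c=cv2.connectedComponentsWithStats(m);print([x for x in st.tolist() if 200<x[4]<50000])
i=1+np.argmax(st[1:,4]);pts=np.argwhere(l==i)[:,::-1].astype(np.float32);box=cv2.boxPoints(cv2.minAreaRect(pts));print(box)
for z in(11,22):print(z,[atz(ray('wrist',p,s),z).round(1).tolist() for p in box])
E
```

```text
3.0333 [ 411.09149443 -257.99900413  161.26992887] [[-0.9996, 0.029, -0.0001], [0.029, 0.9996, 0.0004], [0.0001, 0.0004, -1.0]]
[[270, 48, 46, 49, 680], [102, 53, 37, 18, 263], [134, 53, 27, 30, 247], [507, 69, 28, 28, 258], [238, 82, 41, 29, 413], [166, 130, 40, 34, 319], [270, 134, 31, 96, 1846], [527, 227, 31, 32, 293], [15, 281, 31, 25, 252], [101, 396, 21, 21, 240]]
[[269.99997 228.99997]
 [269.99997 133.99997]
 [299.99997 133.99997]
 [299.99997 228.99997]]
11 [[447.5, -266.7, 11.0], [354.2, -263.2, 11.0], [355.0, -235.9, 11.0], [448.4, -236.5, 11.0]]
22 [[443.0, -266.3, 22.0], [353.2, -262.9, 22.0], [354.0, -236.6, 22.0], [443.8, -237.2, 22.0]]
```

View pics/w3.png

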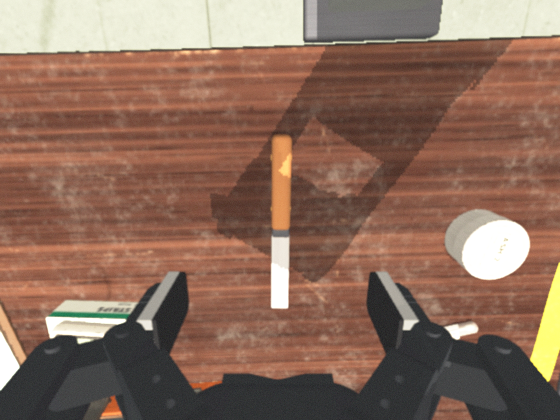

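The handle runs from (282.5,135) to (281,231) and is about 19 px wide. The blade tip is at (279.5,307).

```bash
python3 - <<'E'
from h import *
import pickle
s=pickle.load(open('w3.pkl','rb'))
b=atz(ray('wrist',(282.5,135.5),s),20);f=atz(ray('wrist',(281,230),s),22);t=atz(ray('wrist',(279.5,307),s),12)
print(b,f,t,np.linalg.norm(t-b),np.degrees(np.arctan2(*(t-b)[1::-1])))
print(tri(ray('wrist',(279.5,307),s),ray('top',(379.5,226.2)),ray('scene',(328.2,291.8))))
E
```

```text
[ 354.97917512 -251.96667385   20.        ] [ 444.34027634 -255.64576719   22.        ] [ 539.5892686  -259.66314323   12.        ] 184.94356505512806 -2.387301721801649
(array([ 540.28420542, -261.69924193,   11.02819201]), [np.float64(2.023539663526242), np.float64(1.4748601568951978), np.float64(0.9865343116425095)])
```

>>> move_arm(
  targets=[
    [0.011,0.003,-0.08,0,0,-0.013,0],
    [0.011,0.003,-0.08,0,0,-0.013,0],
    [0.011,0.003,-0.11,0,0,-0.013,0],
    [0.011,0.003,-0.14,0,0,-0.013,0],
    [0.011,0.003,-0.157,0,0,-0.013,0],
    [0.011,0.003,-0.157,0,0,-0.013,0],
    [0.011,0.003,-0.157,0,0,-0.013,0],
    [0.011,0.003,-0.157,0,0,-0.013,255],
    [0.011,0.003,-0.157,0,0,-0.013,255],
    [0.011,0.003,-0.157,0,0,-0.013,255],
  ],
)

```text
time_s: 3.92
tcp_pos: [422.5, -256.8, 5.8]
ee_rot: [[-0.999, 0.044, 0.002], [0.044, 0.999, -0.001], [-0.002, -0.001, -1.0]]
wrist_force: [-0.0, 0.1, 0.1]
grip_width: 0.604
finger_force: 0.0
```

>>> move_arm(
  targets=[
    [0,0,0,0,0,0,255],
    [0,0,0,0,0,0,255],
    [0,0,0,0,0,0,255],
    [0,0,0,0,0,0,255],
    [0,0,0,0,0,0,255],
    [0,0,0,0,0,0,255],
    [0,0,0,0,0,0,255],
  ],
)

```text
time_s: 4.5
tcp_pos: [421.8, -256.7, 5.1]
ee_rot: [[-0.999, 0.044, 0.001], [0.044, 0.999, -0.0], [-0.001, -0.0, -1.0]]
wrist_force: [-1.2, 0.6, 9.9]
grip_width: 0.193
finger_force: 59.1
```

>>> move_arm(
  targets=[
    [0,0,0.04,0,0,0,255],
    [0,0,0.08,0,0,0,255],
    [0,0.0,0.12,0,0,0,255],
    [0,0.04,0.145,0,0,0,255],
    [-0.002,0.08,0.145,0,0,0.03,255],
    [-0.004,0.12,0.145,0,0,0.06,255],
    [-0.005,0.16,0.145,0,0,0.09,255],
    [-0.006,0.2,0.145,0,0,0.12,255],
    [-0.007,0.24,0.145,0,0,0.152,255],
    [-0.008,0.28,0.145,0,0,0.152,255],
  ],
)

```text
time_s: 5.33
tcp_pos: [412.9, 25.3, 149.6]
ee_rot: [[-0.994, -0.109, 0.001], [-0.109, 0.994, 0.0], [-0.001, -0.0, -1.0]]
wrist_force: [0.9, -0.1, -0.9]
grip_width: 0.198
finger_force: 59.4
```

>>> move_arm(
  targets=[
    [-0.001,0.04,0,0,0,0,255],
    [-0.001,0.08,0,0,0,0,255],
    [-0.001,0.105,0,0,0,0,255],
    [-0.001,0.105,-0.03,0,0,0,255],
    [-0.001,0.105,-0.06,0,0,0,255],
    [-0.001,0.105,-0.075,0,0,0,255],
    [-0.001,0.105,-0.075,0,0,0,255],
    [-0.001,0.105,-0.075,0,0,0,255],
    [-0.001,0.105,-0.075,0,0,0,255],
  ],
)

```text
time_s: 6.08
tcp_pos: [413.1, 128.6, 75.1]
ee_rot: [[-0.994, -0.108, 0.001], [-0.108, 0.994, 0.0], [-0.001, 0.0, -1.0]]
wrist_force: [0.3, 1.3, -0.8]
grip_width: 0.193
finger_force: 59.3
```

```bash
python3 - <<'E'
from h import *
import pickle
s=sensors.observe();im=viewer.read_camera('wrist');cv2.imwrite('pics/w4.png',im);pickle.dump(s,open('w4.pkl','wb'));print(s['time_s'],s['tcp_pos'],np.round(s['ee_rot'],4).tolist(),s['wrist_force'])
sc=viewer.read_camera('scene');cv2.imwrite('pics/s4.png',sc)
R=np.array(s['ee_rot']);u=np.array([np.cos(np.radians(6.2)),np.sin(np.radians(6.2)),0])
tip=np.array(s['tcp_pos'])+118*u+[0,0,6];p=proj('wrist',[tip,[554.9,144,81]],s);q=proj('scene',[tip,[554.9,144,81]]);print(p,q)
a=crop(im,int(p[0,0])-65,int(p[0,1])-60,130,130,3)
b=crop(sc,int(q[0,0])-50,int(q[0,1])-50,100,100,4)
cv2.imwrite('pics/c4.png',np.hstack([a[:390],b[:390]]));print(int(p[0,0])-65,int(p[0,1])-60,int(q[0,0])-50,int(q[0,1])-50)
E
```

```text
6.0833 [413.09746983 128.6393326   75.13322265] [[-0.9942, -0.1077, 0.0009], [-0.1077, 0.9942, 0.0003], [-0.0009, 0.0002, -1.0]] [ 0.29429054  1.34501267 -0.78758458]
[[277.94644586 447.57705273]
 [277.89718196 474.70651469]] [[253.75416685 208.80215391]
 [259.96106794 206.77983139]]Traceback (most recent call last):
  File "<stdin>", line 9, in <module>
    return _nx.concatenate(arrs, 1, dtype=dtype, casting=casting)
           ~~~~~~~~~~~~~~~^^^^^^^^^^^^^^^^^^^^^^^^^^^^^^^^^^^^^^^
ValueError: all the input array dimensions except for the concatenation axis must match exactly, but along dimension 0, the array at index 0 has size 99 and the array at index 1 has size 390
```

>>> move_arm(
  targets=[
    [0.01,0.001,0,0,0,0,255],
    [0.018,0.002,0,0,0,0,255],
    [0.022,0.0024,0,0,0,0,255],
    [0.026,0.0028,0,0,0,0,255],
    [0.03,0.0032,0,0,0,0,255],
    [0.033,0.0036,0,0,0,0,255],
    [0.033,0.0036,0,0,0,0,255],
  ],
)

```text
time_s: 6.77
tcp_pos: [446.2, 132.3, 74.3]
ee_rot: [[-0.994, -0.108, 0.0], [-0.108, 0.994, 0.0], [-0.0, 0.0, -1.0]]
wrist_force: [-0.1, -0.4, -2.1]
grip_width: 0.19
finger_force: 59.3
```

>>> move_arm(
  targets=[
    [0.006,0.0006,0,0,0,0,255],
    [0.012,0.0013,0,0,0,0,255],
    [0.018,0.002,0,0,0,0,255],
    [0.024,0.0026,0,0,0,0,255],
    [0.024,0.0026,0,0,0,0,255],
  ],
)

```text
time_s: 7.18
tcp_pos: [471.2, 135.1, 74.5]
ee_rot: [[-0.994, -0.108, 0.002], [-0.108, 0.994, 0.0], [-0.002, 0.0, -1.0]]
wrist_force: [0.0, -0.3, -1.0]
grip_width: 0.19
finger_force: 59.3
```

>>> move_arm(
  targets=[
    [0,0,0.002,0,0,0,255],
    [0,0,0.004,0,0,0,255],
    [0,0,0.006,0,0,0,255],
    [0,0,0.009,0,0,0,255],
    [0,0,0.009,0,0,0,255],
  ],
)

```text
time_s: 7.6
tcp_pos: [469.1, 134.7, 83.7]
ee_rot: [[-0.994, -0.108, -0.0], [-0.108, 0.994, -0.0], [0.0, -0.0, -1.0]]
wrist_force: [-0.5, -0.5, -3.4]
grip_width: 0.194
finger_force: 59.1
```

```bash
python3 - <<'E'
from h import *
s=sensors.observe();print(s['wrist_force'],s['torque'])
sc=viewer.read_camera('scene');cv2.imwrite('pics/s5.png',sc)
cv2.imwrite('pics/c5.png',np.hstack([crop(cv2.imread('pics/s4.png'),215,160,100,100,4),crop(sc,215,160,100,100,4)]))
E
```

```text
[-0.5301497  -0.51543144 -3.40009996] [-0.03853246  0.21965198  0.00145803]
```

View pics/c5.png

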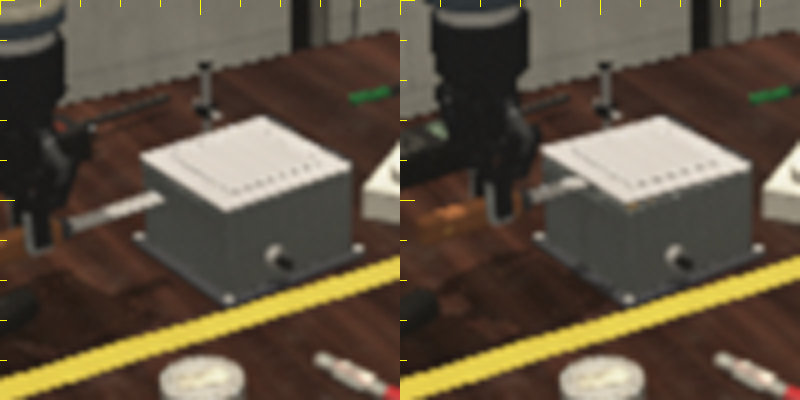

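The blade is in the notch and the cover is just lifting. Continuing the lift.

>>> move_arm(
  targets=[
    [0,0,0.01,0,0,0,255],
    [0,0,0.02,0,0,0,255],
    [0.003,0.0003,0.03,0,0,0,255],
    [0.006,0.0006,0.04,0,0,0,255],
    [0.009,0.001,0.05,0,0,0,255],
    [0.013,0.0014,0.06,0,0,0,255],
    [0.019,0.002,0.07,0,0,0,255],
    [0.026,0.0028,0.08,0,0,0,255],
    [0.033,0.0036,0.09,0,0,0,255],
    [0.033,0.0036,0.09,0,0,0,255],
  ],
)

```text
time_s: 8.48
tcp_pos: [505.2, 139.0, 176.0]
ee_rot: [[-0.994, -0.108, 0.005], [-0.108, 0.994, 0.001], [-0.005, 0.001, -1.0]]
wrist_force: [0.5, 1.1, -1.1]
grip_width: 0.191
finger_force: 59.3
```

>>> move_arm(
  targets=[
    [0.01,0.001,0.002,0,0,0,255],
    [0.02,0.002,0.004,0,0,0,255],
    [0.03,0.0032,0.005,0,0,0,255],
    [0.04,0.0043,0.005,0,0,0,255],
    [0.05,0.0054,0.005,0,0,0,255],
    [0.06,0.0065,0.005,0,0,0,255],
    [0.07,0.0076,0.005,0,0,0,255],
    [0.08,0.0086,0.005,0,0,0,255],
    [0.089,0.0096,0.005,0,0,0,255],
    [0.089,0.0096,0.005,0,0,0,255],
  ],
)

```text
time_s: 9.32
tcp_pos: [593.5, 148.2, 178.1]
ee_rot: [[-0.994, -0.108, 0.001], [-0.108, 0.994, 0.0], [-0.001, 0.0, -1.0]]
wrist_force: [0.4, -0.3, -0.8]
grip_width: 0.197
finger_force: 59.3
```

```bash
python3 - <<'E'
from h import *
s=sensors.observe();print(s['wrist_force'],s['torque'])
sc=viewer.read_camera('scene');cv2.imwrite('pics/s6.png',sc);t=viewer.read_camera('top');cv2.imwrite('pics/t6.png',t)
cv2.imwrite('pics/c6.png',np.hstack([crop(sc,215,140,100,120,4),crop(t,190,140,100,120,4)]))
E
```

```text
[ 0.39876623 -0.27951886 -0.75325424] [-0.02031767  0.03876844 -0.02259821]
```

View pics/c6.png

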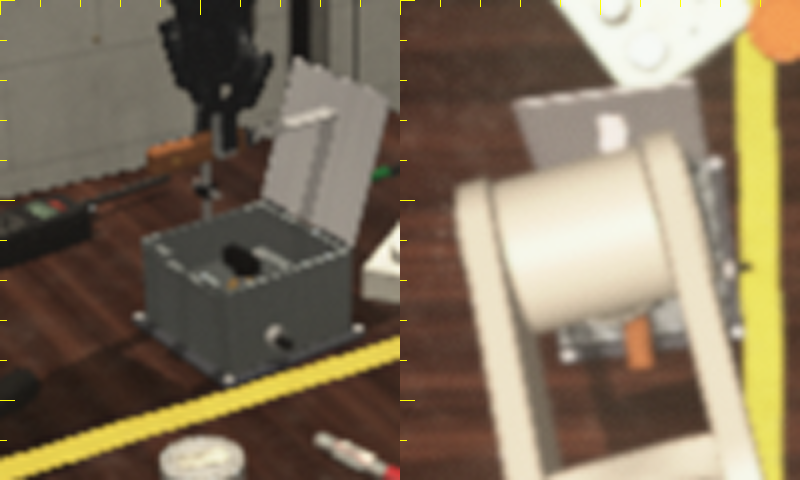

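```bash
python3 - <<'E'
from h import *
y=np.radians(6.2);R=np.array([[np.cos(y),-np.sin(y),0],[np.sin(y),np.cos(y),0],[0,0,1]]);o=np.array([619.5,151,0])
for a in(1.6,1.7,1.8,1.9,2.0):
    P=[R@[65-132*np.cos(a),s*65,87+132*np.sin(a)]+o for s in(1,-1)];print(a,proj('top',P).round(1).tolist(),proj('scene',P).round(1).tolist())
E
```

```text
1.6 [[218.8, 177.6], [264.5, 171.6]] [[280.0, 154.3], [303.7, 164.5]]
1.7 [[218.3, 173.1], [263.9, 167.0]] [[283.1, 153.8], [306.8, 163.9]]
1.8 [[217.8, 168.7], [263.4, 162.6]] [[286.0, 153.7], [309.8, 163.7]]
1.9 [[217.5, 164.5], [262.9, 158.4]] [[288.9, 153.9], [312.7, 163.9]]
2.0 [[217.2, 160.5], [262.4, 154.5]] [[291.6, 154.5], [315.5, 164.5]]
```

>>> move_arm(
  targets=[
    [-0.02,-0.002,0,0,0,0,255],
    [-0.06,-0.0065,0,0,0,0,255],
    [-0.1,-0.011,0,0,0,0,255],
    [-0.14,-0.015,0,0,0,0,255],
    [-0.18,-0.02,0,0,0,0,255],
    [-0.18,-0.06,0,0,0,-0.03,255],
    [-0.18,-0.1,-0.01,0,0,-0.06,255],
    [-0.18,-0.14,-0.02,0,0,-0.09,255],
    [-0.18,-0.18,-0.03,0,0,-0.12,255],
    [-0.18,-0.22,-0.04,0,0,-0.15,255],
  ],
)

```text
time_s: 10.25
tcp_pos: [411.2, -73.5, 138.5]
ee_rot: [[-0.999, 0.042, 0.002], [0.042, 0.999, -0.0], [-0.002, -0.0, -1.0]]
wrist_force: [0.6, -0.1, -1.1]
grip_width: 0.194
finger_force: 59.3
```

>>> move_arm(
  targets=[
    [0,-0.04,0,0,0,0,255],
    [0,-0.08,0,0,0,0,255],
    [0,-0.12,0,0,0,0,255],
    [0.003,-0.16,0,0,0,0,255],
    [0.006,-0.185,0,0,0,0,255],
    [0.007,-0.185,-0.03,0,0,0,255],
    [0.007,-0.185,-0.06,0,0,0,255],
    [0.007,-0.185,-0.09,0,0,0,255],
    [0.007,-0.185,-0.11,0,0,0,255],
    [0.007,-0.185,-0.115,0,0,0,255],
  ],
)

```text
time_s: 11.08
tcp_pos: [416.5, -255.9, 20.7]
ee_rot: [[-0.999, 0.042, -0.004], [0.042, 0.999, 0.002], [0.004, 0.002, -1.0]]
wrist_force: [-0.7, 0.8, -0.4]
grip_width: 0.191
finger_force: 59.3
```

>>> move_arm(
  targets=[
    [0,0,0,0,0,0,255],
    [0,0,0,0,0,0,255],
    [0,0,0,0,0,0,255],
  ],
)

```text
time_s: 11.33
tcp_pos: [419.4, -257.5, 24.7]
ee_rot: [[-0.999, 0.042, 0.002], [0.042, 0.999, -0.001], [-0.002, -0.001, -1.0]]
wrist_force: [1.1, 0.3, -0.8]
grip_width: 0.193
finger_force: 59.3
```

>>> move_arm(
  targets=[
    [0,0,-0.01,0,0,0,255],
    [0,0,-0.015,0,0,0,255],
    [0,0,-0.019,0,0,0,255],
    [0,0,-0.019,0,0,0,255],
    [0,0,-0.019,0,0,0,255],
  ],
)

```text
time_s: 11.75
tcp_pos: [418.7, -257.1, 5.1]
ee_rot: [[-0.999, 0.042, 0.0], [0.042, 0.999, -0.0], [-0.0, -0.0, -1.0]]
wrist_force: [-2.9, 1.5, 14.9]
grip_width: 0.198
finger_force: 61.5
```

>>> move_arm(
  targets=[
    [0,0,0,0,0,0,220],
    [0,0,0,0,0,0,180],
    [0,0,0,0,0,0,100],
    [0,0,0,0,0,0,60],
    [0,0,0,0,0,0,60],
    [0,0,0,0,0,0,60],
    [0,0,0,0,0,0,60],
  ],
)

```text
time_s: 12.33
tcp_pos: [418.4, -256.9, 4.1]
ee_rot: [[-0.999, 0.042, -0.0], [0.042, 0.999, 0.0], [0.0, 0.0, -1.0]]
wrist_force: [-0.3, 0.3, -0.7]
grip_width: 0.767
finger_force: 0.0
```

>>> move_arm(
  targets=[
    [0,0,0.02,0,0,0,60],
    [0,0,0.05,0,0,0,60],
    [0,0,0.09,0,0,0,60],
    [0,0,0.13,0,0,0,60],
    [0,0,0.17,0,0,0,60],
    [0,0,0.2,0,0,0,60],
    [0,0,0.2,0,0,0,60],
  ],
)

```text
time_s: 12.92
tcp_pos: [421.4, -258.8, 210.6]
ee_rot: [[-0.999, 0.042, 0.008], [0.042, 0.999, -0.005], [-0.009, -0.005, -1.0]]
wrist_force: [1.3, -1.9, 0.1]
grip_width: 0.766
finger_force: 0.0
```

```bash
python3 - <<'E'
from h import *
import pickle
s=sensors.observe();im=viewer.read_camera('wrist');cv2.imwrite('pics/w7.png',im);pickle.dump(s,open('w7.pkl','wb'));print(s['time_s'],s['tcp_pos'],s['grip_width'])
X=[[355,-252,20],[540,-260,12]];print(proj('wrist',X,s))
t=viewer.read_camera('top');cv2.imwrite('pics/t7.png',t)
hsv=cv2.cvtColor(t,cv2.COLOR_BGR2HSV)
for i in('top0','t7'):
    g=cv2.imread(f'pics/{i}.png')[215:295,360:400].astype(int);m=(g[:,:,2]>150);p=np.argwhere(m);print(p.min(0),p.max(0),m.sum())
E
```

```text
12.9167 [ 421.43286327 -258.80271597  210.5599605 ] 0.765950572725206
[[282.40166172 118.72758321]
 [281.44448119 273.96649867]]
[11 16] [69 22] 323
[12 17] [79 39] 222
```

>>> move_arm(
  targets=[
    [0,0.04,0.02,0,0,0.15,60],
    [0,0.4,0.02,0,0,0.15,60],
    [0,0.4,0.02,0,0,0.15,60],
    [0,0.4,0.02,0,0,0.15,60],
    [0,0.4,0.02,0,0,0.15,60],
    [0,0.4,0.02,0,0,0.15,60],
    [0,0.4,0.02,0,0,0.15,60],
    [0,0.4,0.02,0,0,0.15,60],
    [0,0.4,0.02,0,0,0.15,60],
    [0,0.4,0.02,0,0,0.15,60],
  ],
)

```text
time_s: 13.85
tcp_pos: [417.1, 145.7, 222.7]
ee_rot: [[-0.994, -0.109, -0.002], [-0.109, 0.994, -0.0], [0.003, 0.0, -1.0]]
wrist_force: [0.8, -0.3, 0.4]
grip_width: 0.767
finger_force: 0.0
```

>>> move_arm(
  targets=[
    [0,0.1,0,0,0,0,60],
    [0,0.1,0,0,0,0,60],
    [0,0.1,0,0,0,0,60],
    [0,0.1,0,0,0,0,60],
    [0,0.1,0,0,0,0,60],
    [0,0.1,0,0,0,0,60],
    [0,0.1,0,0,0,0,60],
  ],
)

```text
time_s: 14.43
tcp_pos: [418.1, 241.6, 223.5]
ee_rot: [[-0.994, -0.107, -0.001], [-0.107, 0.994, -0.001], [0.002, -0.001, -1.0]]
wrist_force: [0.2, -0.5, -0.7]
grip_width: 0.77
finger_force: 0.0
```

```bash
python3 - <<'E'
from h import *
import pickle
s=sensors.observe();im=viewer.read_camera('wrist');cv2.imwrite('pics/w8.png',im);pickle.dump(s,open('w8.pkl','wb'));print(s['time_s'],s['tcp_pos'],s['grip_width'])
sc=viewer.read_camera('scene');cv2.imwrite('pics/s8.png',sc)
s1=pickle.load(open('w1.pkl','rb'))
X=[[629.5,221.5,106],[614.5,150.5,79],[627.4,240.5,146]]
p=proj('wrist',X,s);q=proj('wrist',X,s1);print(p,q)
u,v=p[0].astype(int);a,b=q[0].astype(int);print('w1 off',a-30,b-35,'w8 off',u-30,v-35)
c1=crop(cv2.imread('pics/w1.png'),a-30,b-35,65,70,6);c2=crop(im,u-30,v-35,65,70,6)
u2,v2=p[1].astype(int);c3=crop(im,u2-50,v2-22,130,45,3);print('c3',u2-50,v2-22)
c4=crop(sc,255,265,130,45,3);
cv2.imwrite('pics/c8.png',np.vstack([np.hstack([c1,c2]),np.hstack([c3,c4])]))
E
```

```text
14.4333 [418.06272581 241.59010435 223.52512032] 0.7701977785350647
[[238.39023889 388.03636911]
 [179.85189693 352.55052459]
 [253.3543404  423.92999131]] [[266.86294103 320.68883114]
 [203.65781648 286.86837242]
 [286.66959993 349.78727996]]
w1 off 236 285 w8 off 208 353
c3 129 330Traceback (most recent call last):
  File "<stdin>", line 12, in <module>
    return _nx.concatenate(arrs, 1, dtype=dtype, casting=casting)
           ~~~~~~~~~~~~~~~^^^^^^^^^^^^^^^^^^^^^^^^^^^^^^^^^^^^^^^
ValueError: all the input array dimensions except for the concatenation axis must match exactly, but along dimension 0, the array at index 0 has size 420 and the array at index 1 has size 402
```

>>> move_arm(
  targets=[
    [0.172,0.013,0.008,0,0,0,60],
    [0.172,0.013,0.008,0,0,0,60],
    [0.172,0.013,0.008,0,0,0,60],
    [0.172,0.013,0.008,0,0,0,60],
    [0.172,0.013,0.008,0,0,0,60],
    [0.172,0.013,0.008,0,0,0,60],
    [0.172,0.013,0.008,0,0,0,60],
    [0.172,0.013,0.008,0,0,0,60],
  ],
)

```text
time_s: 15.2
tcp_pos: [589.0, 255.3, 232.0]
ee_rot: [[-0.994, -0.108, -0.001], [-0.108, 0.994, -0.0], [0.001, -0.0, -1.0]]
wrist_force: [0.2, -0.6, 0.3]
grip_width: 0.762
finger_force: 0.0
```

```bash
cat > v.py <<'E'
from h import *
import pickle
s=sensors.observe();im=viewer.read_camera('wrist');cv2.imwrite('pics/w9.png',im);pickle.dump(s,open('w9.pkl','wb'));print(s['time_s'],s['tcp_pos'],np.abs(s['qvel']).max())
s1=pickle.load(open('w1.pkl','rb'))
X=[[629.5,221.5,106],[614.5,150.5,79],[627.4,240.5,146]]
p=proj('wrist',X,s);q=proj('wrist',X,s1);print(p,q)
def pad(im,cx,cy,w,h,f):
    u0,v0=int(cx)-w//2,int(cy)-h//2;P=200;g=cv2.copyMakeBorder(im,P,P,P,P,cv2.BORDER_CONSTANT);print('off',u0,v0)
    return crop(g,u0+P,v0+P,w,h,f)
top=np.hstack([pad(cv2.imread('pics/w1.png'),*q[0],65,60,6),pad(im,*p[0],65,60,6)])
bot=np.hstack([pad(im,*p[1],130,75,3),pad(cv2.imread('pics/s8.png'),300,300,130,75,3)])
cv2.imwrite('pics/c8.png',np.vstack([top,bot]))
E
python3 v.py
```

```text
15.2 [589.045353   255.28254829 232.02359191] 0.6374943598888994
[[237.03196892 239.06309462]
 [169.82072591 207.16791345]
 [254.54188049 259.06111635]] [[266.86214732 320.6892582 ]
 [203.65705318 286.86878944]
 [286.6687158  349.78776585]]
off 234 290
off 205 209
off 104 170
off 235 263
```

View pics/c8.png

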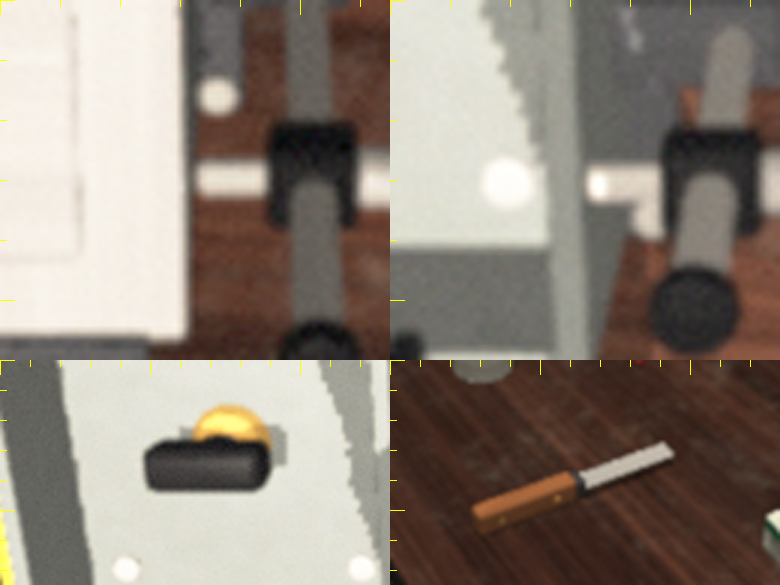

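The pointer tip is at w1 (266.8,319.7) and w9 (238,239.7). The bar centre is at w9 (173,205.7). The opener lies flat.

```bash
python3 - <<'E'
from h import *
import pickle
s1,s9=[pickle.load(open(f'w{i}.pkl','rb')) for i in(1,9)]
for d in(-.7,0,.7):print(tri(ray('wrist',(266.8,319.7+d),s1),ray('wrist',(238,239.7),s9)))
# post top: w1 centre (320,345), w9 (693,308)
print(tri(ray('wrist',(234+320/6,290+345/6),s1),ray('wrist',(205+303/6,209+308/6),s9)))
# clip top-corner edges : top-left far corner
print(atz(ray('wrist',(173,205.7),s9),79))
# single-view check: tip lies at case x=20,y=69
y=np.radians(6.2);o=np.array([619.5,151]);P=o+np.array([20*np.cos(y)-69*np.sin(y),20*np.sin(y)+69*np.cos(y)])
for r in(ray('wrist',(266.8,319.7),s1),ray('wrist',(238,239.7),s9)):
    print([ (z,(atz(r,z)[:2]-P).round(1).tolist()) for z in range(94,119,4)])
E
```

```text
(array([633.90786735, 221.65773236,  97.65462324]), [np.float64(0.052731515525787205), np.float64(0.05273151552575395)])
(array([632.90304849, 221.7485505 ,  99.97543514]), [np.float64(0.17712825375490035), np.float64(0.17712825375492286)])
(array([631.91087822, 221.83809229, 102.26522247]), [np.float64(0.29962709147380673), np.float64(0.29962709147390826)])
(array([632.80586489, 241.59659629, 137.41988222]), [np.float64(0.44990165582529684), np.float64(0.44990165582536534)])
[612.62514892 153.62734742  79.        ]
[(94, [5.7, 0.1]), (98, [2.6, -0.1]), (102, [-0.5, -0.3]), (106, [-3.6, -0.4]), (110, [-6.7, -0.6]), (114, [-9.9, -0.8]), (118, [-13.0, -1.0])]
[(94, [3.6, -0.4]), (98, [1.8, -0.0]), (102, [-0.0, 0.3]), (106, [-1.9, 0.7]), (110, [-3.7, 1.0]), (114, [-5.6, 1.4]), (118, [-7.4, 1.7])]
```

```bash
python3 - <<'E'
from h import *
import pickle
s1,s9=[pickle.load(open(f'w{i}.pkl','rb')) for i in(1,9)]
# post-top circle centre by dark disc in w9
im=cv2.imread('pics/w9.png');g=cv2.cvtColor(im,cv2.COLOR_BGR2GRAY)[250:270,245:266];n,l,st,c=cv2.connectedComponentsWithStats((g<55).astype(np.uint8));i=1+np.argmax(st[1:,4]);print(st[i],c[i]+[245,250])
pt=atz(ray('wrist',c[i]+[245,250],s9),146);print('post',pt)
m=pt+[19*np.sin(.108),-19*np.cos(.108),0];print('mark xy',m)
for n,r in(('w1',ray('wrist',(266.8,319.7),s1)),('w9',ray('wrist',(238,239.7),s9))):
    o,v=r;print(n,'z from x',o[2]+v[2]*(m[0]-o[0])/v[0])
im1=cv2.imread('pics/w1.png');g=cv2.cvtColor(im1,cv2.COLOR_BGR2GRAY)[338:362,276:300];print((g<45).astype(int)) if 0 else None
n,l,st,c=cv2.connectedComponentsWithStats((g<50).astype(np.uint8));i=1+np.argmax(st[1:,4]);print(st[i],c[i]+[276,338])
p1=c[i]+[276,338];print(atz(ray('wrist',p1,s1),146))
E
```

```text
[  1   4  17  14 175] [254.85714286 260.34857143]
post [628.53700078 240.85325629 146.        ]
mark xy [630.58501402 221.96395663 146.        ]
w1 z from x 103.07563113409981
w9 z from x 104.83749400855635
[  3   6  17  16 180] [286.83888889 350.35      ]
[628.00721777 240.72701763 146.        ]
```

```bash
python3 - <<'E'
from h import *
import pickle
s1,s9=[pickle.load(open(f'w{i}.pkl','rb')) for i in(1,9)]
a=cv2.cvtColor(cv2.imread('pics/w1.png'),cv2.COLOR_BGR2GRAY);b=cv2.cvtColor(cv2.imread('pics/w9.png'),cv2.COLOR_BGR2GRAY)
print(a[313:327,264:280]);print(b[233:250,234:252])
print(tri(ray('wrist',(286.84,350.35),s1),ray('wrist',(254.86,260.35),s9)))
E
```

```text
[[162  88  70  70  71  70  73  73  74  68  70  63  68  62  45  25]
 [164  97  74  72  75  82  78  76  70  68  65  64  65  65  38  25]
 [167  93  70  78  80  83  76  80  78  78  78  76  76  69  47  29]
 [174  98  76  90 109 111 104 104 107 108 104 107 110 101  68  35]
 [181  99  99 139 161 165 164 162 158 165 163 164 165 150 101  49]
 [181 108 119 185 206 211 210 211 211 213 207 209 210 193 126  58]
 [188 113 130 193 222 226 225 223 224 223 225 223 225 204 132  62]
 [195 115 123 194 220 222 222 223 222 225 225 225 222 202 134  54]
 [202 111 111 162 201 208 206 206 202 205 204 203 203 183 120  58]
 [187 108  86 122 151 157 153 155 155 155 156 153 152 139  82  46]
 [186 105  70  83  96  97  92  96  93  99  95  94  92  83  58  42]
 [189 106  70  71  70  73  73  73  72  74  73  72  75  68  50  31]
 [187 108  65  67  71  71  72  70  73  69  73  71  74  68  47  36]
 [188 108  75  74  76  70  73  69  75  74  74  73  71  65  48  41]]
[[158 150 125 106  97  99  98 101  95  96  97  96  95  95  95  89  59  35]
 [158 151 130 107  99  99  98  94  97  97  94  98  93  98  96  87  54  33]
 [159 154 1
[... 535 characters left out ...]
 176 178 166 162 161 156 164 182 198 202 178 107  43]
 [155 157 137 106 104 113 115 111 109 112 117 136 174 200 208 186 103  44]
 [160 152 137 107  97 100  98  99  98  96 104 146 191 212 205 183 105  42]
 [157 154 139 105 103 100  99 101  96  95 107 146 196 211 208 182 108  46]
 [155 154 141 114  98  98  97  98  99  97 105 142 183 205 206 185 116  55]
 [153 153 143 115  99  99 102  99  95  96  94 113 154 184 194 180 130  65]
 [155 156 142 116  99 100 100  96  99  95  78  79 101 138 153 144 110  67]
 [154 155 144 118 102 100  98  97  96  88  72  65  70  85  99  92  79  66]]
(array([629.1890559 , 240.86550744, 144.7368554 ]), [np.float64(0.04346160997017562), np.float64(0.043461609970320635)])
```

```bash
python3 - <<'E'
from h import *
import pickle
s1,s9=[pickle.load(open(f'w{i}.pkl','rb')) for i in(1,9)]
print(tri(ray('wrist',(266.4,319.45),s1),ray('wrist',(237.7,239.25),s9)))
E
```

```text
(array([632.39689866, 221.37145755, 100.22005007]), [np.float64(0.2670674389355646), np.float64(0.2670674389356311)])
```

>>> move_arm(
  targets=[
    [0.012,-0.04,0,0,0,0,60],
    [0.0245,-0.08,0,0,0,0,60],
    [0.0245,-0.104,0,0,0,0,60],
    [0.0245,-0.104,0,0,0,0,60],
    [0.0245,-0.104,-0.03,0,0,0,60],
    [0.0245,-0.104,-0.06,0,0,0,60],
    [0.0245,-0.104,-0.09,0,0,0,60],
    [0.0245,-0.104,-0.12,0,0,0,60],
    [0.0245,-0.104,-0.12,0,0,0,60],
    [0.0245,-0.104,-0.12,0,0,0,60],
  ],
)

```text
time_s: 16.08
tcp_pos: [613.2, 152.3, 111.7]
ee_rot: [[-0.994, -0.109, -0.003], [-0.109, 0.994, -0.001], [0.003, -0.0, -1.0]]
wrist_force: [0.5, 0.3, 1.1]
grip_width: 0.762
finger_force: 0.0
```

>>> move_arm(
  targets=[
    [0,0,-0.015,0,0,0,60],
    [0,0,-0.03,0,0,0,60],
    [0,0,-0.045,0,0,0,60],
    [0,0,-0.06,0,0,0,60],
    [0,0,-0.06,0,0,0,60],
    [0,0,-0.06,0,0,0,60],
  ],
)

```text
time_s: 16.58
tcp_pos: [615.6, 152.5, 54.1]
ee_rot: [[-0.994, -0.108, 0.001], [-0.108, 0.994, 0.0], [-0.001, 0.0, -1.0]]
wrist_force: [-0.7, -0.0, 0.8]
grip_width: 0.765
finger_force: 0.0
```

>>> move_arm(
  targets=[
    [-0.001,-0.001,0,0,0,0,255],
    [-0.001,-0.001,0,0,0,0,255],
    [-0.001,-0.001,0,0,0,0,255],
    [-0.001,-0.001,0,0,0,0,255],
    [-0.001,-0.001,0,0,0,0,255],
    [-0.001,-0.001,0,0,0,0,255],
    [-0.001,-0.001,0,0,0,0,255],
    [-0.001,-0.001,0,0,0,0,255],
  ],
)

```text
time_s: 17.25
tcp_pos: [614.9, 151.1, 54.4]
ee_rot: [[-0.994, -0.108, 0.002], [-0.108, 0.994, 0.0], [-0.002, 0.0, -1.0]]
wrist_force: [-2.1, -1.1, 8.4]
grip_width: 0.455
finger_force: 59.6
```

>>> move_arm(
  targets=[
    [0,0,0,0,0,0,255],
    [0,0,0,0,0,0,255],
  ],
)

```text
time_s: 17.42
tcp_pos: [614.9, 151.2, 54.5]
ee_rot: [[-0.994, -0.108, 0.002], [-0.108, 0.994, 0.0], [-0.002, 0.0, -1.0]]
wrist_force: [-2.2, -0.3, 8.8]
grip_width: 0.456
finger_force: 59.6
```

>>> move_arm(
  targets=[
    [0,0,0.006,0,0,0,255],
    [0,0,0.012,0,0,0,255],
    [0,0,0.018,0,0,0,255],
    [0,0,0.024,0,0,0,255],
    [0,0,0.03,0,0,0,255],
    [0,0,0.034,0,0,0,255],
    [0,0,0.034,0,0,0,255],
    [0,0,0.034,0,0,0,255],
    [0,0,0.034,0,0,0,255],
  ],
)

```text
time_s: 18.17
tcp_pos: [614.9, 151.1, 86.5]
ee_rot: [[-0.994, -0.108, 0.002], [-0.108, 0.994, 0.0], [-0.002, 0.0, -1.0]]
wrist_force: [7.0, 0.9, -10.5]
grip_width: 0.457
finger_force: 61.5
```

```bash
python3 - <<'E'
from h import *
import pickle
s=sensors.observe();im=viewer.read_camera('wrist');cv2.imwrite('pics/w10.png',im);pickle.dump(s,open('w10.pkl','wb'));print(s['time_s'],s['tcp_pos'],s['wrist_force'])
X=[[631.5,221.7,z] for z in(98,102,106)];print(proj('wrist',X,s),proj('scene',X))
sc=viewer.read_camera('scene');cv2.imwrite('pics/s10.png',sc)
g=cv2.cvtColor(sc,cv2.COLOR_BGR2GRAY);print(g[182:196,260:278])
E
```

```text
18.1667 [614.87064512 151.14459596  86.51248332] [  6.98988402   0.89007067 -10.48515974]
[[413.11149906 327.42122444]
 [416.45277875 332.93268623]
 [419.96372739 338.72311758]] [[268.82159473 189.14944016]
 [268.78777128 188.12550494]
 [268.75385918 187.09886445]]
[[51 52 45 35 27 29 27 27 27 26 27 27 27 27 27 28 31 33]
 [56 53 50 39 27 27 26 26 27 27 29 30 28 27 27 29 34 37]
 [56 56 54 52 40 34 32 26 25 28 31 31 29 27 28 29 30 32]
 [61 59 62 70 66 61 51 28 27 28 32 32 31 26 26 27 30 29]
 [61 63 67 68 57 57 48 28 25 28 29 30 29 32 29 29 29 30]
 [58 62 64 52 31 26 27 25 30 29 27 28 35 43 38 30 27 31]
 [56 58 60 50 34 25 22 38 58 51 29 28 32 41 39 32 27 29]
 [52 52 55 53 48 45 45 56 67 52 29 26 26 28 35 34 27 29]
 [49 51 52 53 56 64 74 76 60 36 25 24 25 25 38 38 27 28]
 [49 50 50 52 55 69 87 88 67 38 25 25 24 28 46 47 31 27]
 [48 48 50 50 54 69 87 89 70 41 25 26 24 27 46 51 36 29]
 [47 46 47 47 50 65 86 90 71 43 24 23 24 24 36 47 56 49]
 [46 45 47 47 52 68 85 85 67 41 24 22 22 24 26 45 74 67]
 [46 51 58 68 74 71 76 77 63 41 24 21 22 22 24 44 76 74]]
```

```bash
python3 - <<'E'
from h import *
g=cv2.cvtColor(cv2.imread('pics/scene0.png'),cv2.COLOR_BGR2GRAY);print(g[172:196,260:276])
print(proj('scene',[[628.5,240.8,146],[630.5,222,102],[630.5,222,106],[628.5,240.8,0]]))
E
```

```text
[[111 111 111 110 109 109 111 113 114 112 112 112 112 111 111 110]
 [110 111 113 114 113 115 117 117 115 114 113 111 112 111 110 109]
 [112 115 115 116 114 114 116 115 115 114 113 114 114 112 112 111]
 [113 115 116 114  97  79  81  84 101 115 114 112 112 112 110  95]
 [113 113 116 114  81  36  34  63  99 112  99  83  84  86  84  65]
 [113 115 115 113  96  67  61  76  85  88  69  50  51  50  48  45]
 [112 113  99  85  83  80  84  71  49  49  50  50  51  49  47  45]
 [ 83  81  64  42  48  72  88  69  41  41  45  50  52  52  52  49]
 [ 46  44  40  39  45  71  88  69  44  43  44  44  48  51  53  51]
 [ 47  45  44  43  47  72  88  71  46  45  44  44  43  46  50  52]
 [ 50  48  49  47  48  72  89  71  49  45  43  43  42  41  45  47]
 [ 55  54  51  50  54  72  89  71  47  44  44  44  42  42  41  43]
 [ 56  55  55  72  77  80  90  70  45  41  43  45  45  44  44  44]
 [ 59  58  60  83  86  82  88  69  40  39  43  44  46  46  45  45]
 [ 62  61  64  66  59  57  64  51  34  39  45  44  44  46  48  47]
 [ 59  61  62  52  31  27  34  58  71  61  51  47  46  45  45  45]
 [ 53  56  58  48  33  25  29  67 115 118  77  52  48  45  42  40]
 [ 51  52  53  52  47  45  45  59 104 111  78  53  49  44  42  48]
 [ 48  51  51  51  54  63  70  69  64  60  55  54  61  64  85 120]
 [ 49  50  50  51  52  66  82  77  62  67  78 101 148 168 175 191]
 [ 47  46  47  48  53  67  88  94 104 142 168 180 204 216 214 213]
 [ 44  45  49  57  85 113 149 171 181 201 213 214 215 215 214 213]
 [ 59  82 104 138 170 183 200 212 214 218 217 212 213 213 213 212]
 [154 173 183 198 201 202 212 213 213 216 214 210 210 210 210 212]]
[[265.10419662 175.12837092]
 [268.50146636 188.15713425]
 [268.46717045 187.13037252]
 [266.45912413 211.59353403]]
```

All the estimates put the pointer at 101–104 mm, and the bar's centre is at 102. I'll hold it there for over a second.

>>> move_arm(
  targets=[
    [0,0,0.0005,0,0,0,255],
    [0,0,0.0005,0,0,0,255],
    [0,0,0.0005,0,0,0,255],
    [0,0,0.0005,0,0,0,255],
    [0,0,0.0005,0,0,0,255],
    [0,0,0.0005,0,0,0,255],
    [0,0,0.0005,0,0,0,255],
    [0,0,0.0005,0,0,0,255],
    [0,0,0.0005,0,0,0,255],
    [0,0,0.0005,0,0,0,255],
  ],
)

```text
time_s: 19.1
tcp_pos: [614.8, 151.1, 86.8]
ee_rot: [[-0.994, -0.108, 0.002], [-0.108, 0.994, 0.0], [-0.002, 0.0, -1.0]]
wrist_force: [7.2, 0.7, -10.4]
grip_width: 0.455
finger_force: 61.5
```

>>> move_arm(
  targets=[
    [0,0,0,0,0,0,255],
    [0,0,0,0,0,0,255],
    [0,0,0,0,0,0,255],
    [0,0,0,0,0,0,255],
    [0,0,0,0,0,0,255],
    [0,0,0,0,0,0,255],
    [0,0,0,0,0,0,255],
    [0,0,0,0,0,0,255],
    [0,0,0,0,0,0,255],
    [0,0,0,0,0,0,255],
  ],
)

```text
time_s: 19.93
tcp_pos: [614.8, 151.1, 86.8]
ee_rot: [[-0.994, -0.108, 0.002], [-0.108, 0.994, 0.0], [-0.002, 0.0, -1.0]]
wrist_force: [7.4, 0.6, -12.3]
grip_width: 0.454
finger_force: 61.5
```

```bash
python3 - <<'E'
from h import *
s=sensors.observe();print(s['tcp_pos'],s['wrist_force'],s['finger_force']);print(arm.hand_in())
E
```

```text
[614.82960855 151.14641508  86.84988639] [  7.38885299   0.63476712 -12.29702312] 61.48995637893677
the job is handed in; nothing more can be done
None
```

The job is handed in, with no verdict shown: the cover was levered open with the blade to about 1.85 rad, the opener lies flat on the table, and the gripper is holding the pump handle at about 102 mm, against a pointer height I measured at 101–104 mm.

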